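Close the tub of wall plugs

TASK

Close the green tub that holds the grey wall plugs: put the loose green lid on it so that it sits level and right down on the rim, then let go. Leave the tub standing about where it is, and leave the orange tub of screws upright and in its place.

Things in the scene. Friction and masses are not known exactly. Their poses are not given: they have to be found in the camera images.
- lid_knob (a point): Black upright cylindrical knob of the loose green lid: 26 mm diameter, 32 mm tall. Point on the lid's axis, 11 mm below the knob's top, 21 mm above the lid's flat top, 26 mm above the underside of its flange (z up along the knob); 26 mm above the rim when seated. At the start the lid lies right way up, this point 34 mm above the worktop. Yaw does not matter.
- lid: The green lid with that knob, about 80 g: round flange of 98 mm diameter, 5 mm thick, over a tapered plug (78 mm diameter, 66 mm at its foot, 8 mm deep) that goes inside the tub's mouth and centres it; the flange then rests on the rim. Origin on the axis at the foot of the plug, z up; seated, it is 8 mm below the rim.
- green_tub_rim (a point): Centre of the open mouth of the green tub, level with the top of its rim, 70 mm above its foot. The tub is a round loose plastic pot, 90 mm outside diameter, 84 mm inside, 70 mm high, about 350 g, standing upright with grey wall plugs lying in its bottom.
- orange_tub: The orange tub: same shape and size as the green one (90 mm diameter, 70 mm high), with brass-coloured screws in it; not to be used. Origin at the centre of its underside, z up. Which tub stands left and which right varies.
Mind the look-alikes: they are no part of the job. Several things look just like the part that bears green_tub_rim: the one meant starts nearest to the robot's base.

How it is judged:
By the outcome, as a careful person would: the job done as asked, in the order asked, and still so for the second after the job is handed in, with the robot touching nothing.
It also fails if it takes over 29 s, if anything falls off the work surface, if the arm or the gripper's body presses on something with over 40 N, if the wrist force passes 120 N, or if a joint passes its speed limit or range.

ROBOT

A 6-joint arm with a two-finger parallel gripper is mounted at the origin on a cart in front of the work surface, level with it; the furniture and walls round the work are solid. World frame = base frame: x ahead of the robot, y to its left, z up, the work surface at z = 0. Lengths are in m, angles in degrees, forces in N, time in s.
With the tool pointing down it reaches from about 0.4 to 0.825 m from the base axis. Payload 7 kg.
Tool frame: the origin (TCP) lies midway between the tips of the shut fingers; the grasp point (between the pads) lies ctrl.tcp_to_grasp behind it (ctrl.tcp_to_grasp is the distance from the TCP to the grasp point, in m); z points along the fingers, y is the line along which they close (so a half turn about z gives the same grasp; the last joint's range is limited). The gripper opens to 88 mm and grips with 3 to 60 N. Pads are 19 mm wide; open, the fingers measure 130 mm over their backs; the gripper's body (78 mm by 193 mm) begins 47 mm behind the grasp point.
Start: joints at [85.892, 20.546, 0.682, 0, -70.136, -16.507], TCP at [0.238, 0.632, 0.227] pointing down, gripper open.
Joint ranges: [-176.03, 176.03], [-82.01, 121.73], [-58.28, 71.71], [-173.87, 95.51], [-174.79, -0.11], [-173.66, 173.66]. Speed limits (degrees/s): [136.94, 136.94, 172.46, 180, 180, 180].

INTERFACE

Orientations are given as [roll, pitch, yaw] about the fixed x, y, z axes, in that order (R = Rz(yaw) Ry(pitch) Rx(roll)).
In Python, from plant import ctrl, imaging, close_job gives the robot as it stands.
- The arm moves only by the shell command python3 -m crank 'ROWS'. ROWS is JSON, a list of rows, each a list of 3 entries, a list of its own where there are three numbers: the shift along the world's x, y, z in m, then the turn, a rotation vector about the world's x, y, z in degrees, then the opening, from -1 (shut) to 1 (fully open), so that 0 is half open. A call has 1 to 12 rows; each row shifts and turns the commanded pose from where the row before left it; what a row does not reach is not made up. A row lasts 1/10 s, in which the tool goes at most 50 mm and 8.59 degrees, less where a joint would pass 70% of its speed; a pose out of reach is approached as far as the arm can. A call is refused whole if a number of a shift passes 0.05 or a number of a turn 8.59, either way. A call with a gripper value outside its range is refused whole. The fingers move at their own pace and stop on an object; the grip force is fixed at half the most. Time passes only in rows, so rows that do not move let the fingers close. It gives the time, the measured TCP pose, the force, the opening and the grip force at its end, in the units of the state.
- ctrl.get_obs(): the state, without advancing time (a new reading comes with each control period).
- imaging.snapshot(name): name is "side" or "top"; returns (picture, depth): 384x512x3 uint8, blue, green, red; 384x512 float32, m along the optical axis (not along the pixel's ray), 0 where there is no reading.
- imaging.camera_model(name): a dict with "mtx" (3x3 intrinsics, pixels), "R" (3x3) and "t" (3): a world point X has camera coordinates R X + t. Camera axes: x right, y down, z forward; pixel columns grow to the right and rows downward; lengths in m; the calibration is good to about 2 mm. A picture is of the moment at which its call begins. camera_model takes no time and is no camera call.
- close_job(): hands the job in; it is judged then, once.
The state is a dict: "clock": time; "joint_pos": joint angles; "qvel": joint speeds; "tau": joint torques, N m; "tool_pos": TCP position; "orientation": TCP orientation; "force": force on the tool from outside, world axes, zero at the start; "moment": the same for the moment, N m; "opening": finger opening in m; "gripper_force": force on a finger pad.
Only numpy, scipy, OpenCV 4.12 (cv2) and the standard library are available. Lean on these libraries where they do the work, as an engineer would, in place of code of your own. Each camera call takes 0.05 s, during which the arm holds its last target. There are 200 camera calls.

## Working session

There is one attempt and no reset: what is moved stays moved. The work goes in short steps, Python scripts to look and compute and a shell command to move; the robot and the scene stay as the last step left them, time stands still between calls to the robot, and variables do not carry over. Pictures are saved under pics/ and viewed, at most 10 in all, crops included, and the job is handed in when it is done.

```bash
mkdir -p pics; cat > h.py <<'E'
import numpy as np,cv2
from plant import ctrl,imaging,close_job
def world(name,d,u,v):
    m=imaging.camera_model(name);K=np.array(m["mtx"]);R=np.array(m["R"]);t=np.array(m["t"]).ravel()
    z=d[v,u];return R.T@(np.linalg.inv(K)@[u*z,v*z,z]-t)
def plane(name,u,v,h):
    m=imaging.camera_model(name);K=np.array(m["mtx"]);R=np.array(m["R"]);t=np.array(m["t"]).ravel()
    r=R.T@np.linalg.inv(K)@[u,v,1];c=-R.T@t;return c+r*(h-c[2])/r[2]
E
python3 - <<'E'
from h import *
for n in("top","side"):
    p,d=imaging.snapshot(n);cv2.imwrite(f"pics/{n}0.png",p);np.save(f"{n}0.npy",d)
    m=imaging.camera_model(n);print(n,-np.array(m["R"]).T@np.array(m["t"]).ravel())
print(ctrl.get_obs(),ctrl.tcp_to_grasp)
E
```

```text
top [-0.45368425  0.481441    1.35288663]
side [0.33688942 1.11370733 1.08617252]
{'clock': 0.1, 'joint_pos': array([ 8.58898051e+01,  2.05873857e+01,  6.37685795e-01, -1.60600314e-02,
       -7.01359856e+01, -1.65064831e+01]), 'qvel': array([ 0.03759601, -0.01818232,  0.18758396,  0.09523098, -0.03646639,
       -0.03761084]), 'tau': array([-1.05591800e-03, -5.84163058e+01,  2.93751740e+01,  7.01560915e+00,
        1.02452002e-02, -4.72572151e-05]), 'tool_pos': array([0.23756238, 0.63133729, 0.22571088]), 'orientation': array([ 1.79913556e+02, -9.87135617e-03, -2.06221388e+01]), 'force': array([0.04913685, 0.35371733, 0.43067918]), 'moment': array([ 0.00058457,  0.03652371, -0.02372549]), 'gripper_force': 0.0, 'opening': 0.08776878714391155} 0.0188
```

View pics/top0.png

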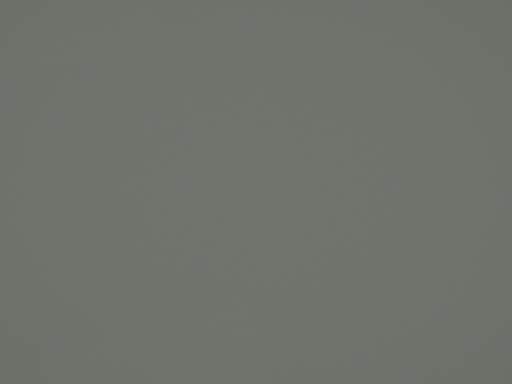

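View pics/side0.png

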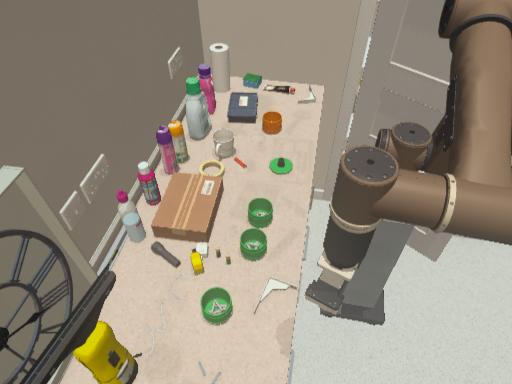

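The top picture is a uniform grey, so it shows nothing useful. The side picture shows the lid at (281,164), the orange tub at (272,123), and three green tubs at (260,211), (253,243) and (217,304). I'll measure all of these and enlarge the crop.

```bash
python3 - <<'E'
from h import *
d=np.load("side0.npy");p=cv2.imread("pics/side0.png")
print(np.array(imaging.camera_model("side")["mtx"]),np.load("top0.npy").mean())
hsv=cv2.cvtColor(p,cv2.COLOR_BGR2HSV)
m=imaging.camera_model("side");K=np.array(m["mtx"]);R=np.array(m["R"]);t=np.array(m["t"]).ravel()
v,u=np.mgrid[:384,:512];P=(np.linalg.inv(K)@np.stack([u*d,v*d,d]).reshape(3,-1)-t[:,None]);W=(R.T@P).T.reshape(384,512,3)
def box(n,u0,v0,u1,v1,lo,hi):
    w=W[v0:v1,u0:u1].reshape(-1,3);w=w[(w[:,2]>lo)&(w[:,2]<hi)]
    c,r=cv2.minEnclosingCircle(w[:,:2].astype(np.float32));print(n,len(w),np.median(w,0).round(4),np.round(c,4),round(r,4),"reach",np.hypot(*c).round(3))
box("A",243,192,278,232,.063,.08);box("B",236,225,272,264,.063,.08);box("C",195,283,240,328,.063,.08)
box("orange",258,108,286,137,.063,.08);box("lidknob",265,150,298,180,.03,.06);box("lid",265,150,298,180,.006,.018)
for q in[(281,161),(281,163),(288,168),(330,180)]:print(q,W[q[1],q[0]].round(4))
c=p[90:335,185:310];cv2.imwrite("pics/c0.png",cv2.resize(c,None,fx=2.4,fy=2.4,interpolation=cv2.INTER_CUBIC))
E
```

```text
[[370.00475501   0.         257.61408243]
 [  0.         370.00475501 190.20345957]
 [  0.           0.           1.        ]] 0.027111612
A 128 [0.4939 0.292  0.067 ] [0.4999 0.3009] 0.0827 reach 0.583
B 102 [0.4855 0.4123 0.0672] [0.4894 0.406 ] 0.0468 reach 0.636
C 133 [0.5522 0.6447 0.0681] [0.5519 0.6441] 0.046 reach 0.848
orange 54 [ 0.5362 -0.2897  0.0661] [ 0.5386 -0.2819] 0.0484 reach 0.608
lidknob 29 [ 0.4562 -0.026   0.0398] [ 0.4576 -0.027 ] 0.017 reach 0.458
lid 241 [ 0.4529 -0.0202  0.0109] [ 0.4597 -0.0548] 0.0744 reach 0.463
(281, 161) [ 0.4544 -0.0181  0.0436]
(281, 163) [ 0.4537 -0.0171  0.0334]
(288, 168) [ 0.423  -0.0181  0.0092]
(330, 180) [ 0.1854 -0.6972 -0.6963]
```

View pics/c0.png

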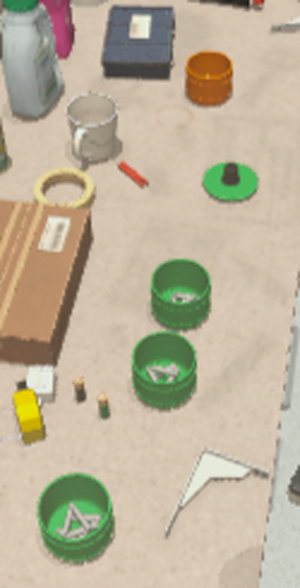

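The candidates for the green tub are A (260,211), B (253,243) and C (217,304). A is nearest to the base, at about 0.58 m reach against 0.64 and 0.85, and the crop shows grey plugs in it. A is the one to close. Next I'll refine its centre and the lid's using colour.

```bash
cat >> h.py <<'E'
from scipy.optimize import least_squares
def cloud(name,p=None,d=None):
    if p is None:p,d=imaging.snapshot(name)
    m=imaging.camera_model(name);K=np.array(m["mtx"]);R=np.array(m["R"]);t=np.array(m["t"]).ravel()
    v,u=np.mgrid[:384,:512]
    return p,d,(R.T@(np.linalg.inv(K)@np.stack([u*d,v*d,d]).reshape(3,-1)-t[:,None])).T.reshape(384,512,3)
def circ(w,r,c0):
    s=least_squares(lambda c:np.hypot(*(w[:,:2]-c).T)-r,c0,loss="soft_l1",f_scale=.003);return s.x.round(4),np.sqrt((s.fun**2).mean()).round(4),len(w)
E
python3 - <<'E'
from h import *
p,d,W=cloud("side",cv2.imread("pics/side0.png"),np.load("side0.npy"))
h=cv2.cvtColor(p,cv2.COLOR_BGR2HSV);g=(abs(h[...,0].astype(int)-65)<18)&(h[...,1]>100)
def sel(lo,hi,c,r):return W[g&(W[...,2]>lo)&(W[...,2]<hi)&(np.hypot(W[...,0]-c[0],W[...,1]-c[1])<r)]
print("A",circ(sel(.062,.076,(.495,.297),.058),.0435,(.495,.297)))
print("B",circ(sel(.062,.076,(.489,.406),.055),.0435,(.489,.406)))
w=sel(.005,.02,(.454,-.022),.07)
c,r=cv2.minEnclosingCircle(w[:,:2].astype(np.float32));print("lid",c,r,np.median(w,0))
# silhouette ellipses on known planes
for n,(u0,v0,u1,v1),hh in(("lid",(262,152,300,178),.0105),):
    gg=np.zeros_like(g);gg[v0:v1,u0:u1]=g[v0:v1,u0:u1]
    k=max(cv2.findContours(gg.astype(np.uint8),0,1)[0],key=cv2.contourArea)[:,0]
    w=np.array([plane("side",*q,hh) for q in k]);print(n,circ(w,.0485,(.454,-.022)))
kn=W[(h[...,2]<80)&(W[...,2]>.037)&(W[...,2]<.055)&(np.hypot(W[...,0]-.454,W[...,1]+.022)<.03)];print("knobtop",kn.mean(0),np.ptp(kn,0),len(kn))
E
```

```text
A (array([0.4908, 0.2644]), np.float64(0.0015), 46)
B (array([0.4881, 0.4059]), np.float64(0.0014), 80)
lid (0.45493221282958984, -0.029637737199664116) 0.05006049573421478 [ 0.4520791  -0.02073605  0.0109113 ]
lid (array([ 0.4562, -0.0299]), np.float64(0.0154), 71)
knobtop [ 0.45492712 -0.01734738  0.03971012] [0.01682492 0.00966348 0.00431157] 5
```

```bash
python3 -m crank '[[[0.03,-0.04,0],[0,0,0],1],[[0.03,-0.04,0],[0,0,0],1],[[0.02,-0.045,0],[0,0,0],1],[[0.02,-0.045,0],[0,0,0],1],[[0.02,-0.045,0],[0,0,0],1],[[0.02,-0.045,0],[0,0,0],1],[[0.02,-0.045,0],[0,0,0],1],[[0.02,-0.045,0],[0,0,0],1],[[0.02,-0.045,0],[0,0,0],1],[[0.01,-0.045,0],[0,0,0],1]]'
```

```text
clock: 1.1
tool_pos: [0.4483, 0.1898, 0.2264]
orientation: [180.0, -0.0, -20.6]
force: [0.5, -0.8, -0.1]
opening: 0.0876
gripper_force: 0.0
```

```bash
python3 - <<'E'
from h import *
p,d,W=cloud("side",cv2.imread("pics/side0.png"),np.load("side0.npy"))
print(plane("side",260.4,207.9,.07))
h=cv2.cvtColor(p,cv2.COLOR_BGR2HSV);g=(abs(h[...,0].astype(int)-65)<18)&(h[...,1]>100)
for n,c in(("A",(.495,.28)),("B",(.488,.406)),("C",(.552,.644))):
  for i in range(6):
    w=W[g&(W[...,2]>.062)&(W[...,2]<.076)&(np.hypot(W[...,0]-c[0],W[...,1]-c[1])<.056)];c,e,k=circ(w,.0435,c)
  print(n,c,e,k,np.ptp(w,0))
E
```

```text
[0.4877011  0.26999218 0.07      ]
A [0.4908 0.2648] 0.0016 80 [0.08645888 0.09193174 0.01109991]
B [0.4881 0.4059] 0.0014 80 [0.08734141 0.09227427 0.01050741]
C [0.5522 0.6448] 0.0012 92 [0.08743286 0.08858864 0.01046934]
```

```bash
python3 -m crank '[[[0.01,-0.045,0],[0,0,0],1],[[0,-0.045,0],[0,0,0],1],[[0,-0.045,-0.01],[0,0,0],1],[[0,-0.045,-0.02],[0,0,0],1],[[-0.003,-0.04,-0.03],[0,0,0],1],[[0,0,0],[0,0,0],1],[[0,0,0],[0,0,0],1]]'; python3 - <<'E'
from h import *
p,d=imaging.snapshot("side");cv2.imwrite("pics/s1.png",p);np.save("s1.npy",d)
cv2.imwrite("pics/c1.png",cv2.resize(p[80:240,200:380],None,fx=4,fy=3.5,interpolation=cv2.INTER_CUBIC))
print(ctrl.get_obs()["tool_pos"])
E
```

```text
clock: 1.8
tool_pos: [0.4541, -0.0294, 0.166]
orientation: [179.9, 0.1, -20.8]
force: [0.6, 0.2, 0.1]
opening: 0.0879
gripper_force: 0.0
[ 0.45489569 -0.02838982  0.16673608]
```

View pics/c1.png

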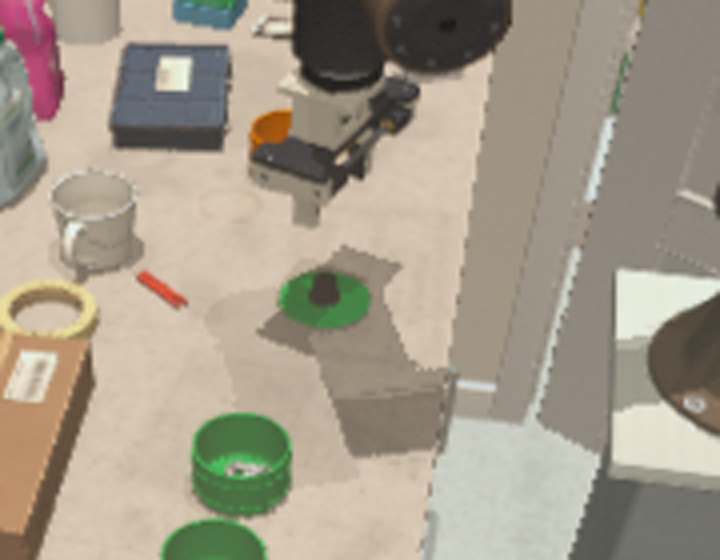

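The gripper is above the lid at crop (325,290). The target tub is at crop (242,460) with plugs inside, and nothing is in the way. Descending to grasp the knob.

```bash
python3 -m crank '[[[0.001,-0.001,-0.045],[0,0,0],1],[[0,0,-0.045],[0,0,0],1],[[0,0,-0.035],[0,0,0],1],[[0,0,-0.015],[0,0,0],1],[[0,0,-0.008],[0,0,0],1],[[0,0,0],[0,0,0],1],[[0,0,0],[0,0,0],-1],[[0,0,0],[0,0,0],-1],[[0,0,0],[0,0,0],-1],[[0,0,0],[0,0,0],-1],[[0,0,0],[0,0,0],-1],[[0,0,0],[0,0,0],-1]]'
```

```text
clock: 3.05
tool_pos: [0.4558, -0.0292, 0.0188]
orientation: [-180.0, -0.0, -20.6]
force: [0.3, 0.7, -0.0]
opening: 0.0451
gripper_force: 0.0
```

```bash
python3 -m crank '[[[0,0,0],[0,0,0],-1],[[0,0,0],[0,0,0],-1],[[0,0,0],[0,0,0],-1],[[0,0,0],[0,0,0],-1],[[0,0,0],[0,0,0],-1],[[0,0,0],[0,0,0],-1]]'
```

```text
clock: 3.65
tool_pos: [0.4555, -0.0293, 0.0186]
orientation: [180.0, 0.0, -20.6]
force: [0.5, -0.9, 1.9]
opening: 0.0254
gripper_force: 30.0
```

Gripped: opening 25.4 mm on the 26 mm knob. Lifting and carrying it to the tub.

```bash
python3 -m crank '[[[0,0,0.02],[0,0,0],-1],[[0,0,0.04],[0,0,0],-1],[[0,0.01,0.05],[0,0,0],-1],[[0.005,0.03,0.03],[0,0,0],-1],[[0.005,0.04,0],[0,0,0],-1],[[0.005,0.045,0],[0,0,0],-1],[[0.005,0.045,0],[0,0,0],-1],[[0.005,0.045,0],[0,0,0],-1],[[0.005,0.04,0],[0,0,0],-1],[[0.005,0.03,0],[0,0,0],-1],[[0,0.009,0],[0,0,0],-1],[[0,0,0],[0,0,0],-1]]'; python3 -m crank '[[[0,0,0],[0,0,0],-1],[[0,0,0],[0,0,0],-1]]'; python3 - <<'E'
from h import *
p,d=imaging.snapshot("side");np.save("s2.npy",d);cv2.imwrite("pics/s2.png",p)
cv2.imwrite("pics/c2.png",cv2.resize(p[110:260,200:360],None,fx=4,fy=4,interpolation=cv2.INTER_CUBIC))
print(ctrl.get_obs()["tool_pos"])
p,d,W=cloud("side",p,d);h=cv2.cvtColor(p,cv2.COLOR_BGR2HSV);g=(abs(h[...,0].astype(int)-65)<18)&(h[...,1]>100)
w=W[g&(W[...,2]>.1)&(np.hypot(W[...,0]-.49,W[...,1]-.265)<.08)]
print("lid",cv2.minEnclosingCircle(w[:,:2].astype(np.float32)),w.min(0),w.max(0),len(w))
if len(w)>10:print(np.linalg.lstsq(np.c_[w[:,:2]-[.49,.265],np.ones(len(w))],w[:,2],rcond=None)[0])
E
```

```text
clock: 4.85
tool_pos: [0.4903, 0.2657, 0.1569]
orientation: [180.0, 0.0, -20.5]
force: [-0.9, -0.7, -0.8]
opening: 0.0255
gripper_force: 30.0
clock: 5.05
tool_pos: [0.4904, 0.2635, 0.1577]
orientation: [180.0, 0.0, -20.7]
force: [-0.5, -0.7, -1.6]
opening: 0.0255
gripper_force: 30.0
[0.49057923 0.26354607 0.15780487]
lid ((0.48576948046684265, 0.2702169120311737), 0.04686381667852402) [0.44487454 0.22878379 0.14428003] [0.52701363 0.31360039 0.15582498] 198
[-0.01060831  0.01727233  0.14969649]
```

View pics/c2.png

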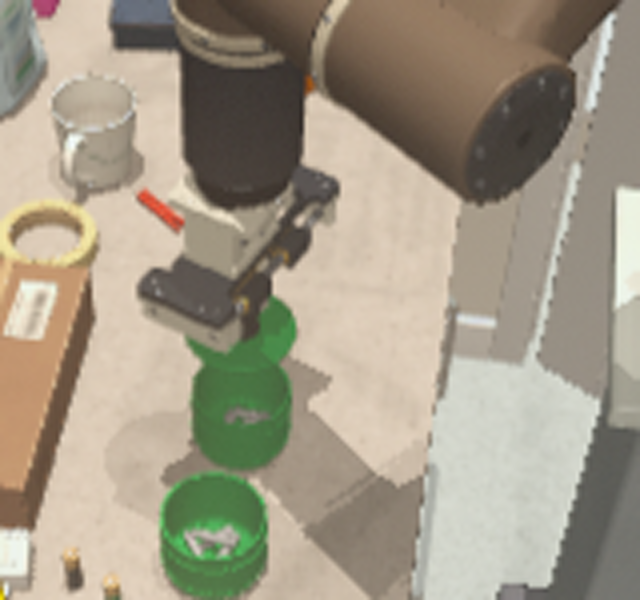

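The lid is level in the grip, directly above the tub (rim at crop (242,375)). Lowering it to just above seated, then easing down.

```bash
python3 -m crank '[[[0,0.001,-0.025],[0,0,0],-1],[[0,0,-0.025],[0,0,0],-1],[[0,0,-0.012],[0,0,0],-1],[[0,0,-0.006],[0,0,0],-1],[[0,0,0],[0,0,0],-1]]'; python3 -m crank '[[[0,0,-0.004],[0,0,0],-1],[[0,0,-0.002],[0,0,0],-1],[[0,0,-0.002],[0,0,0],-1],[[0,0,0],[0,0,0],-1]]'
```

```text
clock: 5.6
tool_pos: [0.4907, 0.2652, 0.0894]
orientation: [180.0, 0.0, -20.6]
force: [0.0, 0.4, -0.4]
opening: 0.025
gripper_force: 30.0
clock: 6.0
tool_pos: [0.4921, 0.2668, 0.0837]
orientation: [-179.8, -0.1, -20.6]
force: [-0.8, -0.7, 7.6]
opening: 0.0254
gripper_force: 30.0
```

```bash
python3 -m crank '[[[0,0,-0.001],[0,0,0],-1],[[0,0,-0.001],[0,0,0],-1],[[0,0,0],[0,0,0],-1],[[0,0,0],[0,0,0],-1]]'; python3 - <<'E'
from h import *
o=ctrl.get_obs();print(o["tool_pos"],o["force"],o["moment"])
p,d,W=cloud("side");h=cv2.cvtColor(p,cv2.COLOR_BGR2HSV);g=(abs(h[...,0].astype(int)-65)<18)&(h[...,1]>100)
w=W[g&(W[...,2]>.07)&(W[...,2]<.085)&(np.hypot(W[...,0]-.49,W[...,1]-.265)<.056)]
print(np.median(w,0),len(w));print(np.linalg.lstsq(np.c_[w[:,:2]-[.49,.265],np.ones(len(w))],w[:,2],rcond=None)[0])
cv2.imwrite("pics/c3.png",cv2.resize(p[170:250,220:310],None,fx=7,fy=7,interpolation=cv2.INTER_CUBIC))
E
```

```text
clock: 6.4
tool_pos: [0.4926, 0.2669, 0.0833]
orientation: [-179.7, -0.2, -20.5]
force: [-4.5, -2.6, 20.3]
opening: 0.0253
gripper_force: 30.1
[0.49257751 0.26691631 0.08329665] [-4.47339709 -2.58713472 20.25050362] [-0.66754916  1.44483026  0.04414922]
[0.47138926 0.28788953 0.07624157] 184
[-0.00454763  0.00416274  0.07605567]
```

View pics/c3.png

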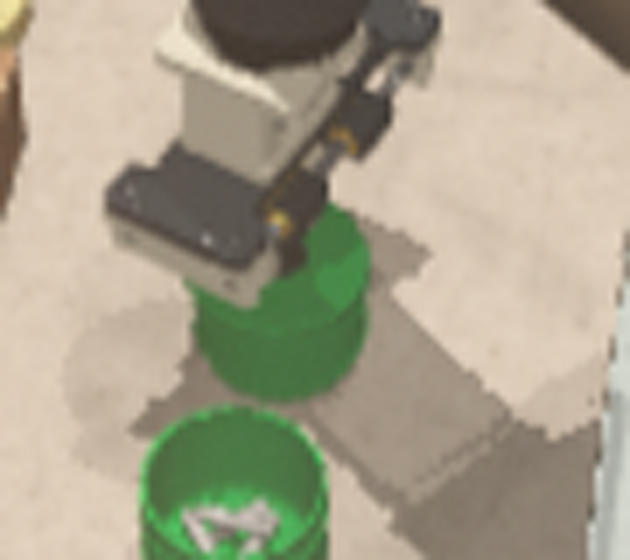

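The downward force is 20 N with a small side load, about 2.7 mm above the expected seat height. I'll back off the pressure, let go so the taper can centre the lid, rise and look.

```bash
python3 -m crank '[[[0,0,0.003],[0,0,0],-1],[[0,0,0],[0,0,0],-1],[[0,0,0],[0,0,0],0],[[0,0,0],[0,0,0],0.2],[[0,0,0],[0,0,0],0.2],[[0,0,0],[0,0,0],0.2],[[0,0,0],[0,0,0],0.2],[[0,0,0],[0,0,0],0.2]]'; python3 -m crank '[[[0,0,0.02],[0,0,0],0.2],[[0,0,0.04],[0,0,0],0.2],[[0,-0.03,0.04],[0,0,0],0.2],[[0,-0.04,0.01],[0,0,0],0.2],[[0,-0.04,0],[0,0,0],0.2],[[0,-0.02,0],[0,0,0],0.2]]'; python3 - <<'E'
from h import *
p,d,W=cloud("side");h=cv2.cvtColor(p,cv2.COLOR_BGR2HSV);g=(abs(h[...,0].astype(int)-65)<18)&(h[...,1]>100)
w=W[g&(W[...,2]>.066)&(W[...,2]<.09)&(np.hypot(W[...,0]-.49,W[...,1]-.265)<.06)]
print(np.median(w,0),len(w),cv2.minEnclosingCircle(w[:,:2].astype(np.float32)));print(np.linalg.lstsq(np.c_[w[:,:2]-[.49,.265],np.ones(len(w))],w[:,2],rcond=None)[0])
kn=W[(h[...,2]<80)&(W[...,2]>.09)&(W[...,2]<.12)&(np.hypot(W[...,0]-.49,W[...,1]-.265)<.03)];print("knob",len(kn),kn.mean(0),kn.max(0))
b=W[g&(np.hypot(W[...,0]-.488,W[...,1]-.406)<.056)&(W[...,2]>.062)];print("Bref z",np.median(b,0)) 
f=W[(np.hypot(W[...,0]-.42,W[...,1]-.4)<.02)];print("table z",np.median(f[:,2]))
cv2.imwrite("pics/c4.png",cv2.resize(p[170:250,220:310],None,fx=7,fy=7,interpolation=cv2.INTER_CUBIC))
E
```

```text
clock: 7.25
tool_pos: [0.4906, 0.2656, 0.0825]
orientation: [180.0, 0.0, -20.6]
force: [0.2, -0.5, 0.0]
opening: 0.0525
gripper_force: 0.0
clock: 7.85
tool_pos: [0.4902, 0.1335, 0.1934]
orientation: [-179.9, -0.0, -20.7]
force: [0.4, 0.3, -0.7]
opening: 0.0525
gripper_force: 0.0
[0.4877713  0.27865028 0.07626497] 344 ((0.49318626523017883, 0.2661571204662323), 0.04979080706834793)
[0.01846664 0.04126212 0.07565   ]
knob 23 [0.49014336 0.27567664 0.09946538] [0.50282878 0.28266941 0.10762487]
Bref z [0.48856372 0.40420049 0.06712719]
table z -0.0016185454952342
```

View pics/c4.png

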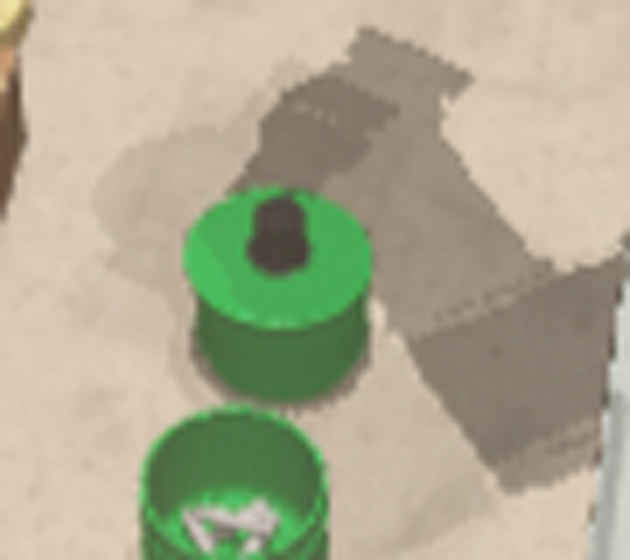

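The lid is on with its flange covering the mouth at crop (280,265). Next I'll check the height and tilt of its top face, using the flat-lying lid in the first picture as a reference.

```bash
cat > lv.py <<'E'
from h import *
def lev(p,d,c,z0,z1):
    p,d,W=cloud("side",p,d);h=cv2.cvtColor(p,cv2.COLOR_BGR2HSV)
    g=((abs(h[...,0].astype(int)-65)<18)&(h[...,1]>100)&(W[...,2]>z0)&(W[...,2]<z1)&(np.hypot(W[...,0]-c[0],W[...,1]-c[1])<.044)&(np.hypot(W[...,0]-c[0],W[...,1]-c[1])>.017))
    w=W[g];A=np.c_[w[:,:2]-c,np.ones(len(w))]
    s=least_squares(lambda q:A@q-w[:,2],[0,0,w[:,2].mean()],loss="soft_l1",f_scale=.001);s2=s.fun.std()
    print("slopes deg",np.degrees(s.x[:2]).round(2),"z",s.x[2].round(4),"resid",s2.round(4),len(w))
if __name__=="__main__":
    lev(cv2.imread("pics/side0.png"),np.load("side0.npy"),(.455,-.0295),0,.025)
    lev(cv2.imread("pics/s1.png"),np.load("s1.npy"),(.455,-.0295),0,.025)
    for i in range(3):lev(*imaging.snapshot("side"),(.491,.265),.06,.095)
E
python3 lv.py
```

```text
slopes deg [0.19 0.33] z 0.0108 resid 0.0024 168
slopes deg [0.16 0.2 ] z 0.0108 resid 0.0024 167
slopes deg [1.23 1.93] z 0.076 resid 0.0035 268
slopes deg [1.18 2.45] z 0.0759 resid 0.0032 260
slopes deg [1.19 2.29] z 0.0757 resid 0.0036 260
```

The lid is about 3 mm high and tilted about 2.3° (up toward +x, +y), so it isn't seated. I'll check the offset between lid and tub.

```bash
python3 - <<'E'
from h import *
def tub(p,d,c,n):
    p,d,W=cloud("side",p,d);h=cv2.cvtColor(p,cv2.COLOR_BGR2HSV);g=(abs(h[...,0].astype(int)-65)<18)&(h[...,1]>100)
    rr=np.hypot(W[...,0]-c[0],W[...,1]-c[1])
    for lo,hi in((.008,.03),(.03,.055)):
        w=W[g&(W[...,2]>lo)&(W[...,2]<hi)&(rr<.056)&(rr>.038)&(W[...,1]>c[1])];print(n,lo,circ(w,.045,c))
    return p,d,W,g
tub(cv2.imread("pics/side0.png"),np.load("side0.npy"),(.491,.265),"before")
for _ in range(2):
    p,d,W,g=tub(*imaging.snapshot("side"),(.491,.265),"now")
# flange silhouette (bright+dark green above z .066) outline on plane
def flange(p,W,g,c,zt):
    m=(g&(W[...,2]>zt-.009)&(W[...,2]<zt+.012)&(np.hypot(W[...,0]-c[0],W[...,1]-c[1])<.06)).astype(np.uint8)
    k=cv2.convexHull(max(cv2.findContours(m,0,1)[0],key=cv2.contourArea))[:,0]
    w=np.array([plane("side",*q,zt) for q in k.astype(float)]);print("flange",circ(w,.0485,c))
flange(p,W,g,(.491,.265),.077)
p,d,W=cloud("side",cv2.imread("pics/side0.png"),np.load("side0.npy"));h=cv2.cvtColor(p,cv2.COLOR_BGR2HSV);g=(abs(h[...,0].astype(int)-65)<18)&(h[...,1]>100)
flange(p,W,g,(.455,-.0295),.013)
E
```

```text
before 0.008 (array([0.4909, 0.2625]), np.float64(0.001), 42)
before 0.03 (array([0.4912, 0.2628]), np.float64(0.0018), 59)
now 0.008 (array([0.4914, 0.2625]), np.float64(0.0015), 54)
now 0.03 (array([0.4916, 0.2628]), np.float64(0.0016), 80)
now 0.008 (array([0.4905, 0.263 ]), np.float64(0.0012), 47)
now 0.03 (array([0.4916, 0.2629]), np.float64(0.0015), 91)
flange (array([0.4917, 0.2707]), np.float64(0.0014), 18)
flange (array([ 0.4555, -0.0266]), np.float64(0.0016), 14)
```

The lid sits about 4–5 mm too far in +y compared with the tub (tub y≈0.2628), so its plug rides the +y rim. I'll regrip, raise it a little, shift −y and reseat.

```bash
python3 -m crank '[[[0,0.04,0],[0,0,0],0.2],[[0,0.045,0],[0,0,0],0.2],[[0,0.04,0],[0,0,0],0.2],[[0,0.008,-0.02],[0,0,0],0.2],[[0,0,-0.04],[0,0,0],0.2],[[0,0,-0.035],[0,0,0],0.2],[[0,0,-0.012],[0,0,0],0.2],[[0,0,0],[0,0,0],0.2]]';python3 -m crank '[[[0,0,0],[0,0,0],-1],[[0,0,0],[0,0,0],-1],[[0,0,0],[0,0,0],-1],[[0,0,0],[0,0,0],-1],[[0,0,0],[0,0,0],-1],[[0,0,0],[0,0,0],-1],[[0,0,0],[0,0,0],-1]]'
```

```text
clock: 8.95
tool_pos: [0.4898, 0.2684, 0.0839]
orientation: [179.8, 0.1, -20.6]
force: [-0.7, -0.7, 0.3]
opening: 0.0526
gripper_force: 0.0
clock: 9.65
tool_pos: [0.491, 0.2683, 0.0866]
orientation: [-180.0, -0.0, -20.6]
force: [-1.1, -3.7, 6.3]
opening: 0.0254
gripper_force: 30.0
```

```bash
python3 -m crank '[[[0,0,0.008],[0,0,0],-1],[[0,0,0],[0,0,0],-1],[[0,-0.005,0],[0,0,0],-1],[[0,0,0],[0,0,0],-1]]';python3 -m crank '[[[0,0,-0.004],[0,0,0],-1],[[0,0,-0.003],[0,0,0],-1],[[0,0,-0.002],[0,0,0],-1],[[0,0,0],[0,0,0],-1]]'
```

```text
clock: 10.05
tool_pos: [0.4904, 0.2631, 0.0935]
orientation: [180.0, 0.0, -20.6]
force: [-1.5, 0.2, -1.6]
opening: 0.0256
gripper_force: 30.0
clock: 10.45
tool_pos: [0.4904, 0.2634, 0.084]
orientation: [179.9, 0.0, -20.6]
force: [0.4, 0.6, -1.1]
opening: 0.0251
gripper_force: 30.0
```

Now it is at 0.084 with no contact force, so it's going further in. I'll continue down.

```bash
python3 -m crank '[[[0,0,-0.002],[0,0,0],-1],[[0,0,-0.001],[0,0,0],-1],[[0,0,0],[0,0,0],-1]]';python3 -m crank '[[[0,0,-0.001],[0,0,0],-1],[[0,0,-0.001],[0,0,0],-1],[[0,0,0],[0,0,0],-1]]'
```

```text
clock: 10.75
tool_pos: [0.4906, 0.2637, 0.0832]
orientation: [-180.0, -0.0, -20.6]
force: [-6.8, -1.3, 15.6]
opening: 0.0254
gripper_force: 30.0
clock: 11.05
tool_pos: [0.4909, 0.2638, 0.0831]
orientation: [-179.9, -0.1, -20.5]
force: [-12.8, -3.8, 32.2]
opening: 0.0253
gripper_force: 30.0
```

A side force of −12.8 N in x now shows that the lid is touching the +x side of the rim. Raising, shifting −x by 3 mm, lowering.

```bash
python3 -m crank '[[[0,0,0.005],[0,0,0],-1],[[-0.003,-0.001,0.001],[0,0,0],-1],[[0,0,0],[0,0,0],-1],[[0,0,-0.003],[0,0,0],-1],[[0,0,-0.001],[0,0,0],-1],[[0,0,0],[0,0,0],-1]]';python3 -m crank '[[[0,0,-0.001],[0,0,0],-1],[[0,0,0],[0,0,0],-1]]';python3 -m crank '[[[0,0,-0.001],[0,0,0],-1],[[0,0,0],[0,0,0],-1]]'
```

```text
clock: 11.65
tool_pos: [0.4879, 0.2628, 0.0831]
orientation: [-180.0, -0.0, -20.6]
force: [-7.5, -1.4, 19.6]
opening: 0.0253
gripper_force: 30.0
clock: 11.85
tool_pos: [0.488, 0.2628, 0.083]
orientation: [-180.0, -0.1, -20.5]
force: [-11.1, -2.8, 27.7]
opening: 0.0254
gripper_force: 30.0
clock: 12.05
tool_pos: [0.4881, 0.2629, 0.083]
orientation: [-179.9, -0.1, -20.5]
force: [-14.8, -3.0, 36.8]
opening: 0.0255
gripper_force: 30.0
```

A hard stop at 0.083 is about the seat height expected for this grip. Relaxing, releasing and checking.

```bash
python3 -m crank '[[[0,0,0.004],[0,0,0],-1],[[0,0,0],[0,0,0],-1],[[0,0,0],[0,0,0],0.2],[[0,0,0],[0,0,0],0.2],[[0,0,0],[0,0,0],0.2],[[0,0,0],[0,0,0],0.2],[[0,0,0],[0,0,0],0.2],[[0,0,0],[0,0,0],0.2]]'; python3 -m crank '[[[0,0,0.02],[0,0,0],0.2],[[0,0,0.04],[0,0,0],0.2],[[0,-0.03,0.04],[0,0,0],0.2],[[0,-0.04,0.01],[0,0,0],0.2],[[0,-0.04,0],[0,0,0],0.2],[[0,-0.02,0],[0,0,0],0.2]]'; python3 - <<'E'
from lv import *
for i in range(3):
    p,d=imaging.snapshot("side");lev(p,d,(.491,.263),.06,.095)
cv2.imwrite("pics/c5.png",cv2.resize(p[170:250,220:310],None,fx=7,fy=7,interpolation=cv2.INTER_CUBIC))
E
```

```text
clock: 12.85
tool_pos: [0.4877, 0.2626, 0.0836]
orientation: [180.0, 0.0, -20.6]
force: [0.4, -0.4, 0.4]
opening: 0.0527
gripper_force: 0.0
clock: 13.45
tool_pos: [0.4872, 0.1305, 0.1945]
orientation: [-179.9, -0.0, -20.7]
force: [-0.3, -0.2, -0.3]
opening: 0.0523
gripper_force: 0.0
slopes deg [-0.27  0.13] z 0.0734 resid 0.0021 273
slopes deg [-0.03  0.28] z 0.0734 resid 0.0021 283
slopes deg [-0.07 -0.14] z 0.0732 resid 0.002 268
```

View pics/c5.png

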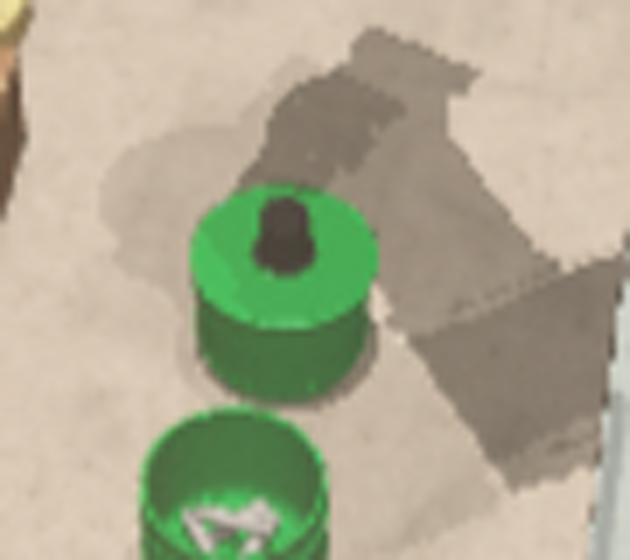

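The lid is now level, with slopes within 0.3°. Its top is 62.6 mm higher than when it lay on the worktop, against the expected 62 mm, so it is seated. The flange at crop (284,255) covers the mouth, and the gripper is clear.

```bash
python3 -c "from plant import close_job;print(close_job())"
```

```text
the job is handed in; nothing more can be done
None
```

The lid is on the green tub nearest the robot, level and down on the rim by the last camera measurement; I let go, the gripper is clear, the orange tub was not touched, and the job is handed in at about 13.6 s of the 29 s allowed.

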